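Load the tube rotator

TASK

First turn the rotator's wheel by hand until its one open cradle, hidden underneath, is squarely at the top. Then take the tube cassette out of its stand and lower it gently, not letting it drop, into the cradle until it sits fully home on the cradle's floor; the stand leaves only its two ends free and the wheel leaves only its two broad sides free, so set it down upright on the black pad and take it again the other way. Keep the cassette upright all along, leave the wheel with the cassette on top, and do not disturb the other things on the bench.

Things in the scene. Friction and masses are not known exactly. Their poses are not given: they have to be found in the camera images.
- rotator: fixed tube rotator: white base 220 x 190 x 16 mm, two uprights (60 mm wide along x, 16 mm thick, centred at y = +-82 mm, tops at z = 150 mm) bearing a wheel on a level axle along its y, 130 mm up; grey motor box outside the +y upright (to y = 141 mm, top at 165 mm). Origin under the base's centre, z up
- axle (a point): middle of the wheel and its axle, 130 mm over the bench, axes as the rotator's. The wheel: two plain aluminium discs, radius 100 mm, 12 mm thick, at y = 33 to 45 and -45 to -33 mm, 66 mm clear between. Between them three solid grey blocks and one open cradle, 90 degrees apart, all within 65 mm of the axle: beyond that it is empty: a disc's edge can be pinched
- wheel (a joint): wheel angle in rad about the rotator's +y, limits -8 and 14: 0 (or 2 pi) with the cradle on top; growing values carry the top of the wheel towards the rotator's +x. It turns stiffly (0.25 N m of friction, about 3 N at the rim) and stays where it is left
- cradle (a point): centre of the floor of the wheel's open cradle, 23 mm off the axle; z points away from the axle (up when on top), y along the axle. A tray open outwards, 46 mm wide along x between 4 mm walls rising 24 mm, then flaring out to 60 mm wide at 32 mm, 66 mm long along y between the discs. When on top the floor is 153 mm over the bench and the discs stand 77 mm above it
- cassette: the tube cassette, loose grey block 40 mm (x) by 60 mm (y) by 70 mm tall with six flat white tube caps standing 5 mm out of its top, 0.15 to 0.31 kg. Origin under its centre, z up. Goes into the cradle upright, its 60 mm side along the axle, either way round
- stand: fixed white stand that holds the cassette: base 90 x 90 x 8 mm and two upright walls 8 mm thick, 50 mm long (along y), with inner faces at x = +-22.5 mm, tops at z = 78 mm. Origin under the centre of the base. The cassette stands on the base between the walls, its y along the stand's y, its 40 mm ends free at y = +-30 mm; it is lifted straight out.
- pad: fixed black rubber pad lying on the bench, 120 x 120 x 4 mm, empty: the place to set the cassette down. Origin under its centre.
- tube_rack: bystander: white block 80 x 200 x 50 mm with tubes standing 30 mm out of it; origin under its centre, long along its y
- bottle: bystander: glass reagent bottle, 68 mm across, 160 mm tall; origin under its centre
- dishes: bystander: stack of clear dishes, 90 mm across, 58 mm tall; origin under its centre
- beaker: bystander: glass beaker, 70 mm across, 90 mm tall; origin under its centre
- tip_box: bystander: closed box of tips, 87 x 122 x 65 mm; origin under its centre
- jar: bystander: jar, 66 mm across, 85 mm tall; origin under its centre
- timer: bystander: small grey timer lying flat, 60 x 80 x 32 mm; origin under its centre

How it is judged (in metres and radians):
On the way, in this order (a step that is already met when the one before it is completed fails the run):
1. the wheel has been turned until the open cradle is on top (within 0.1 rad) and stands still (angle between cradle's own z axis and vertical below 0.1 rad and velocity of joint wheel between -0.1 and 0.1 rad/s), for 0.2 s.
2. the cassette has been lifted out of its stand (distance between cassette and stand above 0.1 m), for 0.1 s.
At the end, for the whole second after the job is handed in: The open cradle is at the top of the wheel (within 0.1 rad) and the wheel is still; the cassette sits in it upright (within 0.12 rad), its long side along the axle, the centre of its underside within 8 mm of the centre of the cradle's floor, released and at rest (all of step 1 and distance between cassette and cradle below 0.008 m and angle between cassette's own z axis and vertical below 0.12 rad and angle between the y axis of cassette and the y axis of cradle, either way round below 0.2 rad and linear speed of cassette below 0.03 m/s); the robot touches nothing.
It fails at once if the cassette was tipped more than 0.6 rad (angle between cassette's own z axis and vertical above 0.6 rad).
It fails at once if the cassette was dropped into the cradle (faster than 0.5 m/s within 25 mm of its floor) (distance between cassette and cradle below 0.025 m and linear speed of cassette above 0.5 m/s).
It fails at once if a bystander was moved more than 40 mm (distance of any of tube_rack, bottle, dishes, beaker, tip_box, jar, timer from where it was at the start of the episode above 0.04 m).
It also fails if it takes over 72 s, if anything falls off the work surface, if the arm or the gripper's body presses on something with over 40 N, if the wrist force passes 120 N, or if a joint passes its speed limit or range.

ROBOT

A 6-joint arm with a two-finger parallel gripper is mounted at the origin on the work surface. World frame = base frame: x ahead of the robot, y to its left, z up, the work surface at z = 0. Lengths are in m, angles in degrees, forces in N, time in s.
With the tool pointing down it reaches from about 0.275 to 1 m from the base axis. Payload 8.4 kg.
Tool frame: the origin (TCP) lies midway between the tips of the shut fingers; the grasp point (between the pads) lies 19 mm behind it (manip.grasp_offset is the distance from the TCP to the grasp point, in m); z points along the fingers, x is the direction in which the jaws open and shut, and the axes are right-handed (so a half turn about z gives the same grasp; the last joint's range is limited). The gripper opens to 85 mm and grips with 20 to 120 N. Pads are 22 mm wide; open, the fingers measure 114 mm over their backs; the gripper's body (76 mm by 85 mm) begins 54 mm behind the grasp point. The pads swing forward as they close: fully open they stand 13 mm farther back than shut.
Start: joints at [74.347, 20.225, 93.587, -0, 66.188, -0.138], TCP at [0.167, 0.602, 0.231] pointing down, gripper open.
Joint ranges: [-150.9, 150.9], [-52.94, 120.26], [3.33, 152.33], [-74.26, 254.26], [0, 154.13], [-172.89, 172.89]. Speed limits (degrees/s): [127.2, 127.2, 159.86, 180, 180, 180].

INTERFACE

Orientations are given as a 3x3 rotation matrix whose columns are the frame's x, y, z axes.
In Python, from station import manip, imaging gives the robot as it stands. Calls block until the motion is done:
- manip.move_to(position, orientation): joint-space move of the TCP to a pose.
- manip.move_l(position, frame=None, velocity=0.15, stop_force=None): straight line of the TCP; frame=None keeps the orientation; velocity is the mean speed in m/s. With stop_force (N) it stops when the force on the tool has changed by that much, and returns True; else False.
- manip.move_j(angles): joint-space move.
- manip.set_gripper(opening, effort=None): finger opening in m; effort is the grip in N (None keeps the last); returns when the fingers have stopped.
- manip.wait(seconds).
- manip.ik(position, orientation): joint angles nearest the present ones, or None.
- manip.sense(): the state.
- imaging.camera(name): name is "scene" or "top" or "wrist"; returns a dict with "img" (400x640x3 uint8, red, green, blue), "fx", "fy", "cx", "cy" (pixels), "eye" and "orientation" of the camera in the world; the wrist camera has in their place "mount" (4x4, takes a point from camera to tool coordinates, whose origin is the TCP and whose axes are the tool frame's). Camera axes: x right, y down, z forward; pixel columns grow to the right and rows downward; lengths in m; the calibration is good to about 2 mm. A picture is of the moment at which its call begins: read the wrist's pose just before it. There is no depth.
A pose or a line that the arm cannot do raises manip.IKError and nothing moves.
- manip.job_done(): hands the job in, once; it reports no verdict.
Trained networks look in a picture, given as the dict that the camera call returned (one of the last four; its "shot" number tells which), for a name from the list of things; names that differ only in an ending like _2 or _b are one class to them, and where a whole thing is asked for, a point or a joint stands for the part that bears it (a point fixed in the world has none). Each returns a list of dicts, best first, with "p" (0 to 1); they miss things now and then, are a little off and sometimes report something else, mostly with a low value. They report only what shows in the picture. A call takes as long as a camera call.
- imaging.search_frame(picture, thing): "centre" ([x, y, z] in m, in the coordinates of the camera as it stood for that picture, good to about 4 mm: the middle of the surface that is visible of it).
- imaging.regions_of(picture, thing): "mask" (400x640 bool, what is visible of it).
The state is a dict: "time_s": time; "q": joint angles; "joint_velocities": joint speeds; "effort": joint torques, N m; "eef_pos": TCP position; "tcp_rot": TCP orientation; "contact_force": force on the tool from outside, world axes, zero at the start; "moment": the same for the moment, N m; "grip_width": finger opening in m.
Only numpy, scipy, OpenCV 4.12 (cv2) and the standard library are available. Lean on these libraries where they do the work, as an engineer would, in place of code of your own. Each camera call takes 0.05 s, during which the arm holds its last target. There are 200 camera calls.

## Working session

There is one attempt and no reset: what is moved stays moved. The work goes in short steps, each a Python script; the robot and the scene stay as the last script left them, time stands still between calls to the robot, and variables do not carry over. Pictures are saved under pics/ and viewed, about 8 in all and at most 12, crops included, and the job is handed in when it is done.

```bash
ls; mkdir -p pics
python3 - <<'E'
from station import manip, imaging
import cv2, numpy as np
for n in ("scene","top"):
    c=imaging.camera(n); cv2.imwrite(f"pics/{n}0.png",c["img"][:,:,::-1])
    R=np.array(c["orientation"]);e=np.array(c["eye"])
    print(n,c["fx"],c["cx"],c["cy"],e.round(3),R.round(3).tolist())
    for t in ["rotator","wheel","cradle","cassette","stand","pad","tube_rack","bottle","dishes","beaker","tip_box","jar","timer"]:
        r=imaging.search_frame(c,t)
        print(t,[(np.round(R@d["centre"]+e,3).tolist(),round(d["p"],2)) for d in r[:2]])
print(manip.sense()["time_s"])
E
```

```text
pics
scene 431.0071498810926 313.1106761367954 197.01259157588663 [ 1.48  -0.167  1.464] [[0.196, 0.801, -0.566], [0.981, -0.166, 0.103], [-0.012, -0.575, -0.818]]
rotator [([0.553, 0.177, 0.108], 0.75)]
wheel [([0.538, 0.165, 0.169], 0.68)]
cradle [([0.542, 0.162, 0.167], 0.68), ([0.385, 0.462, 0.065], 0.48)]
cassette [([0.512, -0.127, 0.076], 0.61)]
stand [([0.527, -0.111, 0.003], 0.65)]
pad [([0.486, -0.374, 0.0], 0.95)]
tube_rack [([0.732, -0.385, 0.05], 0.72)]
bottle [([0.738, -0.055, 0.101], 0.58), ([0.511, -0.126, 0.078], 0.28)]
dishes [([0.57, -0.535, 0.055], 0.79), ([0.625, -0.179, 0.059], 0.46)]
beaker [([0.625, -0.179, 0.059], 0.94), ([0.57, -0.53, 0.056], 0.69)]
tip_box [([0.59, 0.509, 0.064], 0.84)]
jar [([0.387, 0.463, 0.067], 0.71)]
timer [([0.443, -0.55, 0.034], 0.7), ([0.544, 0.165, 0.168], 0.46)]
top 491.08515789689324 313.50630910612705 198.87476849833894 [ 0.367 -0.009  1.651] [[0.02, -0.993, 0.12], [-1.0, -0.02, -0.001], [0.004, -0.12, -0.993]]
rotator [([0.5, 0.17, 0.144], 0.76)]
wheel [([0.504, 0.17, 0.18], 0.8)]
cradle [([0.502, 0.169, 0.179], 0.62), ([0.708, -0.381, 0.049], 0.23)]
cassette [([0.496, -0.109, 0.08], 0.82)]
stand [([0.489, -0.107, 0.01], 0.58)]
pad [([0.481, -0.374, 0.007], 0.93)]
tube_rack [([0.708, -0.381, 0.051], 0.91)]
bottle [([0.704, -0.046, 0.108], 0.69)]
dishes [([0.55, -0.53, 0.057], 0.65)]
beaker [([0.647, -0.182, 0.039], 0.94)]
tip_box [([0.565, 0.511, 0.07], 0.83)]
jar [([0.367, 0.466, 0.09], 0.9), ([0.496, 0.175, 0.146], 0.26)]
timer [([0.43, -0.545, 0.031], 0.86)]
1.4
```

Run:
```python
import cv2, numpy as np
a=cv2.imread("pics/top0.png");b=cv2.imread("pics/scene0.png")
# top crop around rotator..pad
cv2.imwrite("pics/m.png",cv2.resize(a[40:300,130:530],None,fx=2,fy=2,interpolation=cv2.INTER_CUBIC))
cv2.imwrite("pics/m2.png",cv2.resize(b[80:340,130:530],None,fx=2,fy=2,interpolation=cv2.INTER_CUBIC))
```

```text
(no output)
```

View pics/m.png

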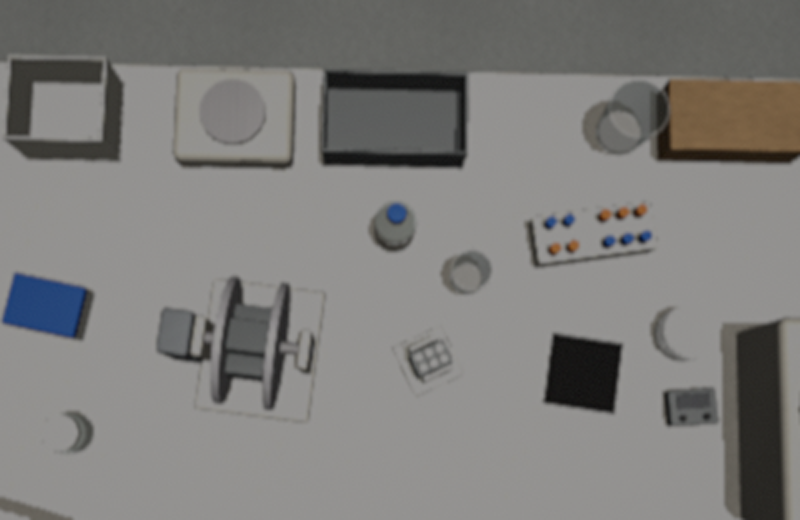

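View pics/m2.png

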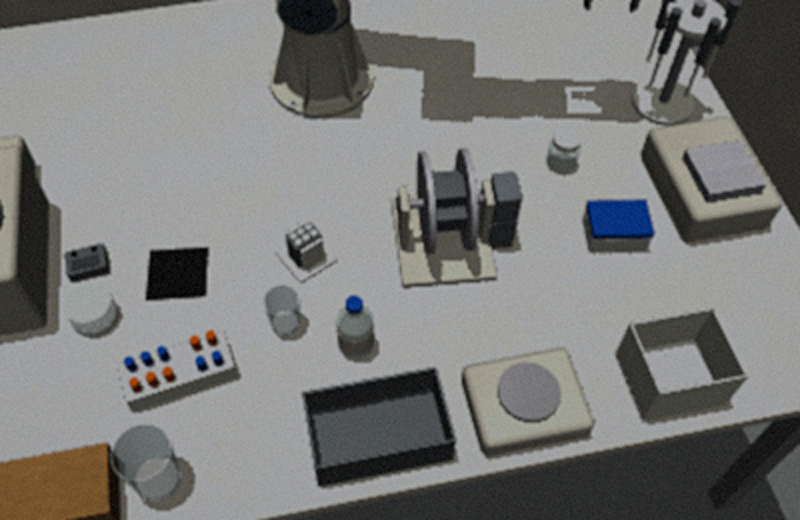

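```bash
cat > h.py <<'E'
from station import manip, imaging
import cv2, numpy as np
def down(yaw):  # tool x axis at yaw (deg) in world, z down
    c,s=np.cos(np.radians(yaw)),np.sin(np.radians(yaw))
    return np.array([[c,s,0],[s,-c,0],[0,0,-1.]])
def wrist(name=None):
    st=manip.sense(); c=imaging.camera("wrist")
    T=np.eye(4); T[:3,:3]=st["tcp_rot"]; T[:3,3]=st["eef_pos"]
    M=T@np.array(c["mount"]); c["R"]=M[:3,:3]; c["e"]=M[:3,3]
    if name:
        cv2.imwrite(f"pics/{name}.png",c["img"][:,:,::-1])
        np.savez(f"pics/{name}.npz",R=c["R"],e=c["e"],K=[c["fx"],c["fy"],c["cx"],c["cy"]])
    return c
def load(name):
    d=np.load(f"pics/{name}.npz"); return dict(R=d["R"],e=d["e"],fx=d["K"][0],fy=d["K"][1],cx=d["K"][2],cy=d["K"][3],img=cv2.imread(f"pics/{name}.png"))
def ray(c,u,v,z):
    d=c["R"]@np.array([(u-c["cx"])/c["fx"],(v-c["cy"])/c["fy"],1]); return c["e"]+d*(z-c["e"][2])/d[2]
def proj(c,P):
    p=(np.atleast_2d(P)-c["e"])@c["R"]; return np.c_[p[:,0]/p[:,2]*c["fx"]+c["cx"],p[:,1]/p[:,2]*c["fy"]+c["cy"]]
def tri(obs): # [(c,u,v)...]
    A=np.zeros((3,3));b=np.zeros(3)
    for c,u,v in obs:
        d=c["R"]@np.array([(u-c["cx"])/c["fx"],(v-c["cy"])/c["fy"],1]);d/=np.linalg.norm(d)
        P=np.eye(3)-np.outer(d,d);A+=P;b+=P@c["e"]
    return np.linalg.solve(A,b)
E
python3 - <<'E'
from h import *
st=manip.sense();print(np.round(st["tcp_rot"],3).tolist())
c=wrist();print(np.round(c["mount"],3).tolist(),c["fx"])
R=np.array(st["tcp_rot"])
for i,p in enumerate([(.46,.20,.46),(.40,.15,.46),(.42,-.08,.36),(.42,-.13,.36),(.40,-.36,.36)]):
    manip.move_to(p,down(90 if False else np.degrees(np.arctan2(R[1,0],R[0,0]))) ); c=wrist(f"w{i}")
    for t in (["wheel","rotator"],["wheel","rotator"],["cassette","stand"],["cassette","stand"],["pad"])[i]:
        r=imaging.search_frame(c,t); print(i,t,[(np.round(c["R"]@d["centre"]+c["e"],4).tolist(),round(d["p"],2)) for d in r[:1]])
        m=imaging.regions_of(c,t)
        if m: cv2.imwrite(f"pics/w{i}_{t}.png",m[0]["mask"].astype(np.uint8)*255)
print(manip.sense()["time_s"])
I=[cv2.resize(cv2.imread(f"pics/w{i}.png"),(400,250)) for i in (0,1,3,4)]
cv2.imwrite("pics/mos.png",np.vstack([np.hstack(I[:2]),np.hstack(I[2:])]))
E
```

```text
[[0.268, 0.964, -0.0], [0.964, -0.268, 0.0], [0.0, -0.0, -1.0]]
[[1.0, -0.0, -0.001, 0.001], [0.001, 0.965, 0.263, -0.067], [0.001, -0.263, 0.965, -0.143], [0.0, 0.0, 0.0, 1.0]] 308.77665713154516
0 wheel [([0.4932, 0.1617, 0.1844], 0.81)]
0 rotator [([0.4925, 0.1867, 0.1546], 0.96)]
1 wheel [([0.4907, 0.1791, 0.1842], 0.78)]
1 rotator [([0.4922, 0.1874, 0.1494], 0.55)]
2 cassette [([0.4894, -0.1091, 0.0752], 0.69)]
2 stand [([0.4764, -0.1071, 0.0086], 0.7)]
3 cassette [([0.4933, -0.1126, 0.0799], 0.96)]
3 stand [([0.4764, -0.1132, 0.0062], 0.68)]
4 pad [([0.487, -0.3755, 0.004], 0.69)]
7.2083
```

View pics/mos.png

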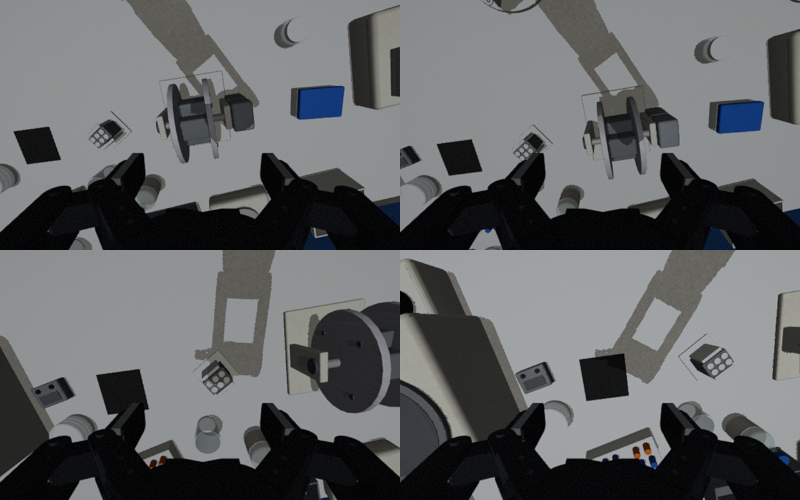

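```bash
cat > fit.py <<'E'
from h import *
from scipy.optimize import minimize
def box(x0,x1,y0,y1,z0,z1): return np.array([[x,y,z] for x in (x0,x1) for y in (y0,y1) for z in (z0,z1)])
def disc(y0,y1,r=.1,zc=.13):
    t=np.linspace(0,2*np.pi,60); return np.array([[r*np.cos(a),y,zc+r*np.sin(a)] for a in t for y in (y0,y1)])
axle=lambda:box(-.006,.006,-.08,.1,.124,.136)
MOD=dict(rotator=[box(-.11,.11,-.095,.095,0,.016),box(-.03,.03,.074,.09,0,.15),box(-.03,.03,-.09,-.074,0,.15),disc(.033,.045),disc(-.045,-.033),axle(),disc(-.033,.033,.06)],
 wheel=[disc(.033,.045),disc(-.045,-.033),disc(-.033,.033,.06)],
 cassette=[box(-.02,.02,-.03,.03,.008,.078),box(-.017,.017,-.027,.027,.078,.083)],
 stand=[box(-.045,.045,-.045,.045,0,.008),box(.0225,.0305,-.025,.025,0,.078),box(-.0305,-.0225,-.025,.025,0,.078)],
 pad=[box(-.06,.06,-.06,.06,0,.004)])
def render(c,parts,p):
    m=np.zeros((400,640),np.uint8); s,co=np.sin(p[2]),np.cos(p[2])
    R=np.array([[co,-s,0],[s,co,0],[0,0,1]])
    for P in parts:
        q=proj(c,P@R.T+[p[0],p[1],0]); h=cv2.convexHull((q*16).round().astype(np.int32)); cv2.fillConvexPoly(m,h,255,cv2.LINE_AA,4)
    return m/255.
def fit(parts,obs,p0):
    def cost(p):
        k=0
        for c,m,ign in obs:
            r=render(c,parts,p); w=~ign
            k+=(np.abs(r-m)*w).sum()/max(m.sum(),1)
        return k
    best=None
    for dy in (-.3,0,.3):
        x0=np.array(p0)+[0,0,dy]
        o=minimize(cost,x0,method="Nelder-Mead",options=dict(initial_simplex=x0+np.array([[0,0,0],[.01,0,0],[0,.01,0],[0,0,.1]]),xatol=1e-4,fatol=1e-5))
        if best is None or o.fun<best.fun: best=o
    return best.x,best.fun/len(obs)
E
python3 - <<'E'
from fit import *
cams={}
for n in ("top","scene"):
    c=imaging.camera(n); c["R"]=np.array(c["orientation"]);c["e"]=np.array(c["eye"])
    cv2.imwrite(f"pics/{n}1.png",c["img"][:,:,::-1]);np.savez(f"pics/{n}1.npz",R=c["R"],e=c["e"],K=[c["fx"],c["fy"],c["cx"],c["cy"]])
    cams[n]=c
    for t in ("wheel","rotator","cassette","stand","pad"):
        r=imaging.regions_of(c,t)
        if r: cv2.imwrite(f"pics/{n}1_{t}.png",r[0]["mask"].astype(np.uint8)*255)
for i in range(5): cams[f"w{i}"]=load(f"w{i}")
import os
ign0=np.zeros((400,640),bool)
G=dict(wheel=(.49,.17,-.15),pad=(.485,-.375,0),cassette=(.492,-.112,.4),stand=(.48,-.11,.4))
F={k:(k if k in("top","scene") else k) for k in cams}
for t,p0 in G.items():
    allobs=[]
    for k,c in cams.items():
        f=f"pics/{k}{'1' if k in('top','scene') else ''}_{t}.png"
        if not os.path.exists(f): continue
        m=cv2.imread(f,0)/255.
        ig=ign0
        if t=="stand":
            f2=f.replace("stand","cassette")
            if not os.path.exists(f2): continue
            m=np.maximum(m,cv2.imread(f2,0)/255.)
        parts=MOD[t]+(MOD["cassette"] if t=="stand" else [])
        o=fit(parts,[(c,m,ig)],p0); print(t,k,np.round(o[0],4),round(o[1],3)); allobs.append((c,m,ig))
    o=fit(parts,allobs,p0);print(t,"ALL",np.round(o[0],4),round(o[1],3))
E
```

```text
wheel top [ 0.5105  0.1684 -0.1122] 0.084
wheel scene [ 0.5129  0.1673 -0.1375] 0.133
wheel w0 [ 0.51    0.1679 -0.1098] 0.103
wheel w1 [ 0.5103  0.1675 -0.1026] 0.113
wheel ALL [ 0.5106  0.1678 -0.1159] 0.113
pad top [ 0.4837 -0.3732 -0.1052] 0.206
pad scene [ 0.485  -0.3739 -0.1055] 0.097
pad w4 [ 0.4829 -0.3755 -0.1191] 0.071
pad ALL [ 0.4836 -0.3744 -0.1133] 0.128
cassette top [ 0.4967 -0.1127  0.6393] 0.356
cassette scene [ 0.4944 -0.1182  1.0137] 0.502
cassette w2 [ 0.4973 -0.1139  0.5378] 0.271
cassette w3 [ 0.4963 -0.1146  0.3642] 0.391
cassette ALL [ 0.4978 -0.1143  0.5681] 0.402
stand top [ 0.4965 -0.113   0.4465] 0.097
stand scene [ 0.5001 -0.1132  0.4144] 0.124
stand w2 [ 0.497  -0.1135  0.4563] 0.054
stand w3 [ 0.4967 -0.1136  0.4526] 0.096
stand ALL [ 0.4975 -0.1136  0.4557] 0.098
```

Run:
```python
from fit import *
def ov(c,parts,p,col,img):
    for P in parts:
        m=(render(c,[P],p)>.5).astype(np.uint8); cs,_=cv2.findContours(m,0,1); cv2.drawContours(img,cs,-1,col,1)
def crop(c,img,ctr,z,s,f):
    u,v=proj(c,[[*ctr,z]])[0].astype(int); u=np.clip(u,s,639-s);v=np.clip(v,s*3//4,399-s*3//4)
    return cv2.resize(img[v-s*3//4:v+s*3//4,u-s:u+s],(400,300),interpolation=cv2.INTER_CUBIC)
w=(.5106,.1678,-.1155); s=(.4972,-.1135,.453)
out=[]
for k in("w0","w1"):
    c=load(k); out.append(crop(c,c["img"].copy()*1.0,w[:2],.15,80,0))
for k in("w2","w3"):
    c=load(k); im=cv2.resize(c["img"],None,fx=1,fy=1).copy(); ov(c,[MOD["cassette"][1]],s,(0,0,255),im); ov(c,[MOD["stand"][0]],s,(0,255,0),im);out.append(crop(c,im,s[:2],.05,50,0))
cv2.imwrite("pics/mos2.png",np.clip(np.vstack([np.hstack(out[:2]),np.hstack(out[2:])])*1.5,0,255))
```

```text
[ WARN:0@0.320] global loadsave.cpp:1063 imwrite_ Unsupported depth image for selected encoder is fallbacked to CV_8U.
```

View pics/mos2.png

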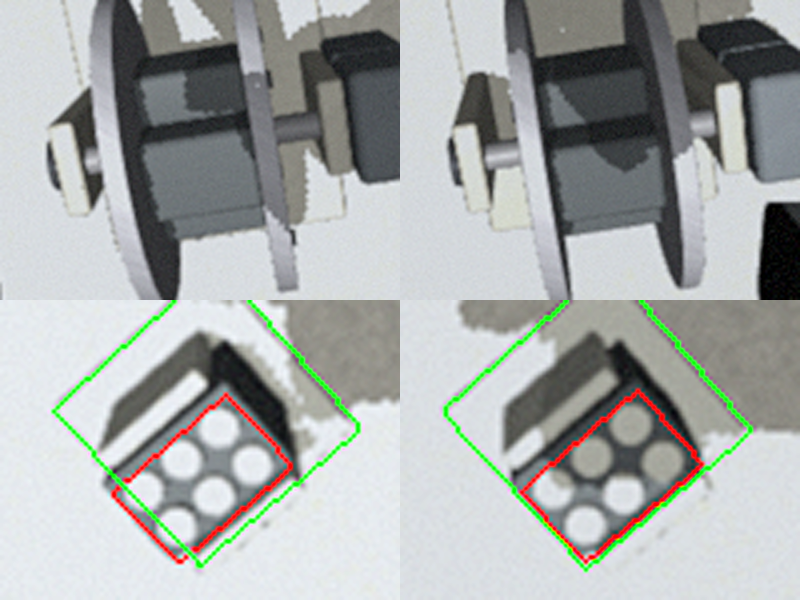

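Run:
```python
from fit import *
w=(.5106,.1678,-.1155); s,co=np.sin(w[2]),np.cos(w[2]);Rw=np.array([[co,-s,0],[s,co,0],[0,0,1]]);o=np.array([w[0],w[1],.13])
for k,pts in (("w0",[(190,45),(190,70),(190,122),(200,140),(210,208),(215,235)]),("w1",[(595,52),(595,75),(600,122),(605,140),(610,208),(612,232)])):
    c=load(k); u,v=proj(c,[[w[0],w[1],.15]])[0].astype(int); u=np.clip(u,80,559);v=np.clip(v,60,339)
    e=Rw.T@(c["e"]-o); print(k,e.round(3))
    for (a,b) in pts:
        px=u-80+(a%400)*160/400; py=v-60+b*120/300
        d=Rw.T@(c["R"]@np.array([(px-c["cx"])/c["fx"],(py-c["cy"])/c["fy"],1]))
        out=[]
        for r in (.05,.058,.065):
            A=d[0]**2+d[2]**2;B=e[0]*d[0]+e[2]*d[2];C=e[0]**2+e[2]**2-r*r;D=B*B-A*C
            if D<0: out.append(None);continue
            t=(-B-np.sqrt(D))/A;q=e+t*d; out.append((round(np.degrees(np.arctan2(q[0],q[2])),1),round(q[1],3)))
        print((a,b),out)
```

```text
w0 [-0.12   0.038  0.472]
(190, 45) [None, None, (np.float64(-81.2), np.float64(0.003))]
(190, 70) [(np.float64(-79.8), np.float64(0.0)), (np.float64(-63.3), np.float64(0.002)), (np.float64(-55.4), np.float64(0.002))]
(190, 122) [(np.float64(-30.0), np.float64(-0.002)), (np.float64(-27.5), np.float64(-0.001)), (np.float64(-25.9), np.float64(-0.001))]
(200, 140) [(np.float64(-17.2), np.float64(0.002)), (np.float64(-16.7), np.float64(0.003)), (np.float64(-16.4), np.float64(0.003))]
(210, 208) [(np.float64(35.2), np.float64(0.001)), (np.float64(25.3), np.float64(0.002)), (np.float64(19.6), np.float64(0.002))]
(215, 235) [None, (np.float64(63.1), np.float64(-0.001)), (np.float64(41.5), np.float64(0.001))]
w1 [-0.174 -0.02   0.473]
(595, 52) [None, (np.float64(-96.3), np.float64(0.005)), (np.float64(-75.9), np.float64(0.004))]
(595, 75) [(np.float64(-74.2), np.float64(0.002)), (np.float64(-62.9), np.float64(0.002)), (np.float64(-56.5), np.float64(0.001))]
(600, 122) [(np.float64(-32.9), np.float64(0.0)), (np.float64(-30.9), np.float64(-0.0)), (np.float64(-29.6), np.float64(-0.0))]
(605, 140) [(np.float64(-20.3), np.float64(0.001)), (np.float64(-20.3), np.float64(0.001)), (np.float64(-20.3), np.float64(0.001))]
(610, 208) [(np.float64(35.0), np.float64(-0.001)), (np.float64(23.2), np.float64(-0.002)), (np.float64(16.7), np.float64(-0.002))]
(612, 232) [None, None, (np.float64(37.1), np.float64(-0.002))]
```

Run:
```python
from fit import *
w=(.5106,.1678,-.1155); s,co=np.sin(w[2]),np.cos(w[2]);Rw=np.array([[co,-s,0],[s,co,0],[0,0,1]]);o=np.array([w[0],w[1],.13])
# image gradient profile along projected line y=0 plane: sample rotator-plane pixels: for x-z hypotheses, render brightness along circle r
for y in (-.012,0.012):
  for k in ("w0","w1"):
    c=load(k); g=cv2.GaussianBlur(cv2.cvtColor(c["img"],cv2.COLOR_BGR2GRAY),(3,3),.7).astype(np.float32)
    # sample pixels along the image of the plane y: param elevation = x at height z=.055
    xs=np.arange(-.09,.09,.0005); P=np.c_[xs,np.full_like(xs,y),np.full_like(xs,.055)]@Rw.T+o
    q=proj(c,P).astype(np.float32); v=cv2.remap(g,q[:,0].reshape(1,-1),q[:,1].reshape(1,-1),1)[0]
    d=np.gradient(v); idx=[i for i in range(2,len(d)-2) if abs(d[i])==max(abs(d[i-2:i+3])) and abs(d[i])>1.2]
    e=Rw.T@(c["e"]-o);print(y,k,e[[0,2]].round(4),[(round(float(xs[i])*1000,1),round(float(d[i]),1)) for i in idx])
```

```text
-0.012 w0 [-0.1201  0.4723] [(-67.5, -9.2), (-56.5, 6.4), (-29.5, -6.7), (-19.5, 5.9), (40.5, 9.7)]
-0.012 w1 [-0.1743  0.4733] [(-75.5, -10.3), (-61.0, 2.1), (-59.5, 2.1), (-38.5, 3.2), (-32.5, -6.7), (-20.0, 5.0), (24.0, -1.3), (27.5, 1.2), (35.5, 9.6)]
0.012 w0 [-0.1201  0.4723] [(-88.5, 3.8), (-72.0, -9.6), (-68.0, -9.8), (-57.0, 3.3), (-33.0, 2.8), (-29.0, -5.8), (-20.0, 5.7), (24.5, -1.6), (27.5, 2.0), (40.0, 8.8)]
0.012 w1 [-0.1743  0.4733] [(-75.5, -9.5), (-71.5, 1.3), (-60.0, 2.8), (-33.0, -2.5), (-19.5, 2.0), (-0.5, 4.9), (23.0, -1.2), (35.5, 9.1)]
```

```bash
cat > wh.py <<'E'
from fit import *
W=(.5106,.1678,-.1155); s_,c_=np.sin(W[2]),np.cos(W[2]);Rw=np.array([[c_,-s_,0],[s_,c_,0],[0,0,1]]);O=np.array([W[0],W[1],.13])
def pose(phi,r,k=1.,yd=-.039,sgn=1):  # phi deg; r radius of grasp point
    f=np.radians(phi); t=f*k
    g=np.array([r*np.sin(f),yd,r*np.cos(f)]); z=-np.array([np.sin(t),0,np.cos(t)]); x=np.array([0,sgn,0.])
    R=np.c_[x,np.cross(z,x),z]; return O+Rw@(g+z*manip.grasp_offset), Rw@R
E
python3 - <<'E'
from wh import *
print(manip.grasp_offset, np.round(manip.sense()["q"],1))
for sgn in (1,-1):
  for k in (1.,.5,0):
    for phi in (-60,-48,-30,0,30,48,60):
        for r in (.09,.13):
            q=manip.ik(*pose(phi,r,k,sgn=sgn)); print(sgn,k,phi,r,None if q is None else np.round(q,0).tolist()) if r==.09 or q is None else 0
E
```

```text
0.0187 [ -42.1    6.6   94.9   -0.    78.5 -116.6]
1 1.0 -60 0.09 [48.0, 19.0, 149.0, 242.0, 54.0, 78.0]
1 1.0 -48 0.09 None
1 1.0 -48 0.13 None
1 1.0 -30 0.09 [27.0, 1.0, 131.0, -37.0, 27.0, -27.0]
1 1.0 0 0.09 [14.0, 13.0, 108.0, -0.0, 59.0, -69.0]
1 1.0 30 0.09 [8.0, 33.0, 85.0, 7.0, 91.0, -77.0]
1 1.0 48 0.09 [6.0, 46.0, 72.0, 10.0, 109.0, -78.0]
1 1.0 60 0.09 [6.0, 54.0, 64.0, 12.0, 120.0, -77.0]
1 0.5 -60 0.09 [30.0, 2.0, 136.0, -47.0, 24.0, -13.0]
1 0.5 -48 0.09 [26.0, 2.0, 130.0, -26.0, 30.0, -37.0]
1 0.5 -30 0.09 [21.0, 4.0, 122.0, -10.0, 41.0, -56.0]
1 0.5 0 0.09 [14.0, 13.0, 108.0, -0.0, 59.0, -69.0]
1 0.5 30 0.09 [10.0, 25.0, 94.0, 4.0, 76.0, -75.0]
1 0.5 48 0.09 [8.0, 32.0, 86.0, 6.0, 85.0, -77.0]
1 0.5 60 0.09 [8.0, 38.0, 81.0, 7.0, 90.0, -78.0]
1 0 -60 0.09 [18.0, 10.0, 118.0, -0.0, 51.0, -66.0]
1 0 -48 0.09 [17.0, 10.0, 116.0, -0.0, 54.0, -66.0]
1 0 -30 0.09 [16.0, 10.0, 113.0, -0.0, 57.0, -67.0]
1 0 0 0.09 [14.0, 13.0, 108.0, -0.0, 59.0, -69.0]
1 0 30 0.09 [13.0, 17.0, 103.0, -0.0, 59.0, -71.0]
1 0 48 0.09 [12.0, 20.0, 102.0, -0.0, 58.0, -72.0]
1 0 60 0.09 [11.0, 22.
[... 430 characters left out ...]
7.0, 24.0, 167.0]
-1 0.5 -48 0.09 [26.0, 2.0, 130.0, -26.0, 30.0, 143.0]
-1 0.5 -30 0.09 [21.0, 4.0, 122.0, -10.0, 41.0, 124.0]
-1 0.5 0 0.09 [14.0, 13.0, 108.0, -0.0, 59.0, 111.0]
-1 0.5 30 0.09 [10.0, 25.0, 94.0, 4.0, 76.0, 105.0]
-1 0.5 48 0.09 [8.0, 32.0, 86.0, 6.0, 85.0, 103.0]
-1 0.5 60 0.09 [8.0, 38.0, 81.0, 7.0, 90.0, 102.0]
-1 0 -60 0.09 [18.0, 10.0, 118.0, -0.0, 51.0, 114.0]
-1 0 -48 0.09 [17.0, 10.0, 116.0, -0.0, 54.0, 114.0]
-1 0 -30 0.09 [16.0, 10.0, 113.0, -0.0, 57.0, 113.0]
-1 0 0 0.09 [14.0, 13.0, 108.0, -0.0, 59.0, 111.0]
-1 0 30 0.09 [13.0, 17.0, 103.0, -0.0, 59.0, 109.0]
-1 0 48 0.09 [12.0, 20.0, 102.0, -0.0, 58.0, 108.0]
-1 0 60 0.09 [11.0, 22.0, 101.0, -0.0, 57.0, 108.0]
```

```bash
cat >> wh.py <<'E'
def stroke(a,b,k=.6,r=.09,n=6,sgn=1,effort=40):
    manip.move_to(*pose(a,.15,k,sgn=sgn)); 
    manip.move_l(*pose(a,r,k,sgn=sgn),velocity=.12)
    f0=np.array(manip.sense()["contact_force"])
    manip.set_gripper(0.0,effort); print("grip",manip.sense()["grip_width"], np.round(manip.sense()["contact_force"]-f0,1))
    for p in np.linspace(a,b,n+1)[1:]:
        manip.move_l(*pose(p,r,k,sgn=sgn),velocity=.1); 
    s=manip.sense();print("end",np.round(np.array(s["contact_force"])-f0,1),np.round(s["moment"],2),s["grip_width"])
    manip.set_gripper(.04); manip.move_l(*pose(b,.15,k,sgn=sgn),velocity=.15)
E
python3 - <<'E'
from wh import *
manip.move_to(*pose(0,.2)); manip.set_gripper(.04); 
stroke(-44,44)
manip.move_to((.40,.15,.46),down(80)); wrist("w5"); print(manip.sense()["time_s"])
c=load("w5");u,v=proj(c,[O])[0].astype(int);u=np.clip(u,120,519);v=np.clip(v,90,309)
cv2.imwrite("pics/w5c.png",np.clip(1.5*cv2.resize(c["img"][v-90:v+90,u-120:u+120],(640,480),interpolation=cv2.INTER_CUBIC).astype(float),0,255).astype(np.uint8)); print(u,v)
E
```

```text
grip 0.011153580319773206 [ -1.8 -11.7   3.9]
end [-0.5 -4.8 -2. ] [-0.7  -0.29  0.66] 0.011494938679313716
16.25
346 223
```

View pics/w5c.png

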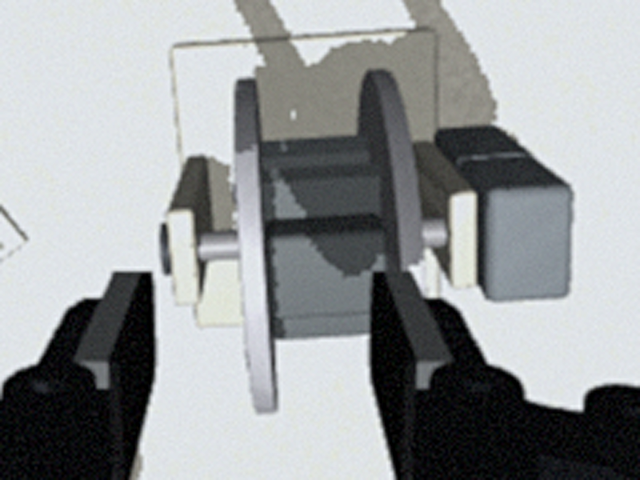

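Run:
```python
from wh import *
manip.move_to(*pose(-20,.17,.6))
stroke(-44,44)
manip.move_to((.45,.18,.46),down(80)); wrist("w6"); manip.move_to((.39,.15,.48),down(80)); wrist("w7");print(manip.sense()["time_s"])
out=[]
for n in("w6","w7"):
    c=load(n);u,v=proj(c,[O])[0].astype(int);u=np.clip(u,120,519);v=np.clip(v,90,309); print(u,v)
    out.append(np.clip(1.5*cv2.resize(c["img"][v-75:v+75,u-75:u+75],(400,400),interpolation=cv2.INTER_CUBIC).astype(float),0,255).astype(np.uint8))
cv2.imwrite("pics/w6c.png",np.hstack(out))
```

```text
grip 0.011137592370640664 [ -3.5 -11.7   5.2]
end [-0.5 -5.  -1.4] [-0.74 -0.19  0.63] 0.011347767335052699
23.375
323 197
346 224
```

View pics/w6c.png

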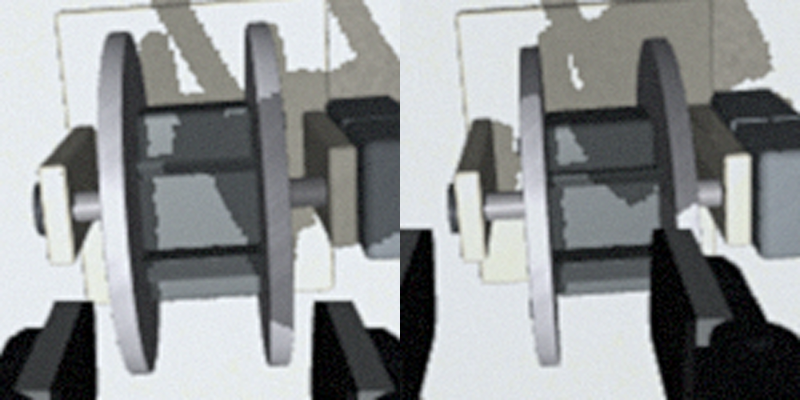

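```bash
cat > ang.py <<'E'
from wh import *
def prof(k,y,z0=.04):
    c=load(k); g=cv2.cvtColor(c["img"],cv2.COLOR_BGR2GRAY).astype(np.float32)
    xs=np.arange(-.08,.08,.0005); v=0
    for dy in np.linspace(-.006,.006,9):
        P=np.c_[xs,np.full_like(xs,y+dy),np.full_like(xs,z0)]@Rw.T+O; q=proj(c,P).astype(np.float32); v=v+cv2.remap(g,q[:,0].reshape(1,-1),q[:,1].reshape(1,-1),1)[0]/9
    d=np.gradient(cv2.GaussianBlur(v.reshape(1,-1),(9,1),2)[0]); idx=[i for i in range(3,len(d)-3) if abs(d[i])==max(abs(d[i-3:i+4])) and abs(d[i])>.5]
    return [(round(float(xs[i])*1000,1),round(float(d[i]),1)) for i in idx]
def pred(k,th,z0=.04):
    c=load(k); e=Rw.T@(c["e"]-O); o={}
    for n,(a,b) in dict(wl=(-30,55),wr=(30,55),il=(-23,47),ir=(23,47),fl=(-23,23),fr=(23,23),ol=(-34,55),orr=(34,55)).items():
        t=np.radians(th); x=(a*np.cos(t)+b*np.sin(t))/1e3; z=(b*np.cos(t)-a*np.sin(t))/1e3
        o[n]=round(1e3*float(x+(e[0]-x)/(e[2]-z)*(z0-z)),1)
    return o
E
python3 - <<'E'
from ang import *
for k in("w6","w7"):
    print(k,"pred",pred(k,0),pred(k,5))
    for y in(-.02,-.01,0,.01,.02): print(y,prof(k,y))
E
```

```text
w6 pred {'wl': -26.5, 'wr': 35.7, 'il': -21.3, 'ir': 25.5, 'fl': -27.0, 'fr': 17.3, 'ol': -30.6, 'orr': 39.8} {'wl': -20.8, 'wr': 39.4, 'il': -16.5, 'ir': 28.8, 'fl': -24.5, 'fr': 18.4, 'ol': -24.8, 'orr': 43.4}
-0.02 [(-64.5, -9.1), (-60.0, 9.2), (-46.5, -0.9), (-43.5, 0.8), (-38.0, -6.9), (-31.5, -1.2), (-26.5, 6.5), (-17.0, 1.0), (-12.5, -0.8), (-5.0, -0.8), (2.0, 0.9), (5.5, -0.7), (15.0, -9.6), (21.0, 6.0), (33.5, 4.4), (38.0, -0.9), (45.5, 9.3)]
-0.01 [(-78.0, -0.9), (-70.5, -2.5), (-65.0, -10.5), (-59.5, 7.0), (-54.0, -2.8), (-50.5, 0.6), (-47.0, -1.1), (-38.5, -2.1), (-33.5, -1.8), (-26.5, 9.2), (15.0, -10.9), (21.0, 5.6), (33.5, 4.3), (45.5, 10.1)]
0 [(-74.0, 2.1), (-70.5, -8.2), (-65.0, -10.6), (-60.0, 3.7), (-34.0, -1.8), (-26.5, 9.0), (15.0, -10.9), (21.0, 5.5), (33.5, 4.4), (41.5, -1.3), (45.5, 10.0)]
0.01 [(-73.0, 1.3), (-70.0, -1.3), (-65.0, -10.3), (-60.0, 4.0), (-34.5, -1.9), (-26.0, 4.9), (-18.0, 0.8), (-14.0, 0.8), (-5.5, 1.2), (14.5, -10.4), (21.0, 5.6), (33.5, 4.1), (45.5, 10.2)]
0.02 [(-77.5, -2.1), (-71.5, -1.6), (-65.0, -10.9), (-61.0, 7.6), (-57.0, -2.8), (-3
[... 533 characters left out ...]
4.0, 9.0)]
-0.01 [(-71.5, -10.1), (-62.5, 3.2), (-50.0, 1.5), (-44.5, 1.0), (-40.5, -2.8), (-36.0, -3.0), (-32.5, 3.1), (-25.5, 5.9), (13.5, -9.6), (21.5, 4.5), (35.0, 3.7), (44.0, 9.5)]
0 [(-71.5, -9.4), (-62.0, 3.2), (-36.0, -3.1), (-32.5, 1.4), (-25.5, 5.5), (13.0, -8.9), (21.5, 5.2), (35.0, 3.5), (44.0, 8.9)]
0.01 [(-71.5, -10.0), (-62.5, 3.2), (-36.0, -3.1), (-32.5, 1.4), (-25.5, 2.0), (-17.0, 2.3), (-12.5, 2.2), (13.0, -9.3), (21.5, 4.9), (35.0, 3.3), (43.5, 9.5)]
0.02 [(-71.5, -5.1), (-62.5, 3.0), (-36.0, -2.8), (-32.5, 1.4), (-29.5, -0.5), (-25.5, 2.3), (-13.5, 3.4), (3.5, -0.8), (6.5, -0.7), (13.0, -8.5), (21.5, 3.5), (35.0, 2.6), (39.0, -0.5), (43.5, 7.1), (65.5, 0.7), (77.5, 1.5)]
```

Run:
```python
from ang import *
from scipy.optimize import least_squares
obs={"w6":dict(wl=-26.5,wr=33.5,fr=15.,ir=21.),"w7":dict(wl=-25.5,wr=35,fr=13.2,ir=21.6)}
XY=dict(wl=(-30,55),wr=(30,55),fr=(23,23),ir=(23,47))
C={k:load(k) for k in obs}
E={k:(Rw.T@(C[k]["e"]-O))*1e3 for k in obs}
def f(p,use,dzf):
    th,dx=p[:2]; dz=p[2] if dzf else 0; r=[]
    for k in obs:
        e=E[k]
        for n in use:
            a,b=XY[n];t=np.radians(th);x=a*np.cos(t)+b*np.sin(t)+dx;z=b*np.cos(t)-a*np.sin(t)+dz
            r.append(x+(e[0]-x)/(e[2]-z)*(40-z)-obs[k][n])
    return np.array(r)
for use in (["wl","wr","fr"],["wl","wr"],["wl","wr","fr","ir"],["wr","fr","ir"]):
    for dzf in(0,1):
        o=least_squares(f,[0,0,0],args=(use,dzf));print(use,dzf,o.x.round(2),o.fun.round(1))
# refit wheel pose from new images via net
```

```text
['wl', 'wr', 'fr'] 0 [ 2.25 -3.22  0.  ] [-0.8  0.6 -0.2  0.1  0.6 -0.3]
['wl', 'wr', 'fr'] 1 [ 1.65 -0.74 -5.59] [-0.2  0.5  0.2 -0.1 -0.  -0.4]
['wl', 'wr'] 0 [ 4.13 -5.04  0.  ] [-0.5  0.1  0.5 -0. ]
['wl', 'wr'] 1 [ 2.7  -2.06 -4.7 ] [-0.2  0.3  0.1 -0.2]
['wl', 'wr', 'fr', 'ir'] 0 [ 2.66 -4.18  0.  ] [-1.3 -0.1 -1.1  2.  -0.4 -0.1 -1.2  2.1]
['wl', 'wr', 'fr', 'ir'] 1 [ 1.72 -0.52 -8.05] [-0.5 -0.1 -0.3  2.3 -0.6 -1.  -1.2  1.5]
['wr', 'fr', 'ir'] 0 [-1.23 -2.34  0.  ] [-1.2 -0.3  1.3 -1.  -0.2  1.5]
['wr', 'fr', 'ir'] 1 [-1.26 -2.64  0.8 ] [-1.3 -0.3  1.2 -0.9 -0.2  1.5]
```

```bash
cat >> ang.py <<'E'
def profy(k,phi):
    c=load(k); g=cv2.cvtColor(c["img"],cv2.COLOR_BGR2GRAY).astype(np.float32); ys=np.arange(-.06,.06,.00025); v=0
    for dp in np.linspace(-4,4,9):
        f=np.radians(phi+dp); P=np.c_[np.full_like(ys,.1*np.sin(f)),ys,np.full_like(ys,.1*np.cos(f))]@Rw.T+O
        q=proj(c,P).astype(np.float32); v=v+cv2.remap(g,q[:,0].reshape(1,-1),q[:,1].reshape(1,-1),1)[0]/9
    d=np.gradient(cv2.GaussianBlur(v.reshape(1,-1),(17,1),3)[0]); idx=[i for i in range(6,len(d)-6) if abs(d[i])==max(abs(d[i-6:i+7])) and abs(d[i])>.8]
    return [(round(float(ys[i])*1000,1),round(float(d[i]),1)) for i in idx]
E
python3 - <<'E'
from ang import *
for k in("w6","w7","w0","w1"):
    for phi in(-40,-20,0,20,40): print(k,phi,profy(k,phi))
E
```

```text
w6 -40 [(-58.0, -1.3), (-48.5, 1.8), (-45.7, -1.1), (-34.5, -7.7), (-22.7, 2.8), (-7.7, -1.4), (15.3, 1.0), (26.3, -1.2), (31.5, 3.7), (44.5, 2.4), (52.5, -1.9)]
w6 -20 [(-58.0, 2.5), (-46.0, 7.7), (-34.2, -9.9), (-27.0, 1.4), (-20.2, 3.2), (9.3, -2.4), (28.5, -1.5), (32.0, 4.6), (42.8, -0.9), (51.0, -2.2)]
w6 0 [(-55.2, 2.2), (-46.7, -1.5), (-44.2, 1.2), (-34.0, -10.2), (-20.0, 0.9), (22.5, -1.6), (32.3, 4.5), (45.3, 5.8)]
w6 20 [(-54.5, 10.8), (-45.7, -2.0), (-33.5, -8.3), (-22.7, 8.7), (27.3, -9.3), (32.3, 4.5), (43.8, 6.8), (53.8, -10.9)]
w6 40 [(-58.5, 10.2), (-44.2, -3.9), (-33.0, -5.9), (-28.0, 8.0), (29.8, -8.5), (32.8, 4.9), (43.8, 3.8), (54.3, -12.3)]
w7 -40 [(-50.7, 3.1), (-48.2, -2.7), (-45.5, 2.4), (-34.5, -7.2), (-31.2, 1.3), (-27.2, 3.9), (-18.0, -1.9), (23.0, -1.5), (31.5, 3.3), (43.3, -2.3)]
w7 -20 [(-45.7, 3.2), (-34.5, -8.5), (-26.2, 3.5), (0.8, -0.8), (6.5, -0.9), (23.3, -3.8), (32.0, 4.3), (44.3, 1.5), (48.3, -1.9), (54.5, -2.7), (57.8, 7.3)]
w7 0 [(-47.2, -1.6), (-44.2, 1.2), (-34.0, -9.7), (-29.0, 1.6), (17.3, -4.2), (30.5, 1.5), (43.8, 1.5), (48.8, -1.2), (56.
[... 588 characters left out ...]
, (-15.2, 8.1), (31.5, -2.8), (43.5, -4.1), (46.3, 6.4)]
w0 40 [(-44.2, -3.6), (-32.7, -5.4), (-23.0, 6.2), (32.5, -3.9), (44.8, 3.6)]
w1 -40 [(-57.5, 4.0), (-47.2, 2.3), (-34.5, -7.4), (-27.2, 1.9), (-21.0, -1.2), (31.8, 3.3), (43.5, -2.6)]
w1 -20 [(-45.5, 3.4), (-34.2, -9.5), (-29.7, 1.7), (-7.7, -0.9), (32.0, 4.3), (43.8, 2.7), (48.3, -1.5), (55.3, -3.0), (58.0, 7.2)]
w1 0 [(-47.0, -1.4), (-44.2, 1.2), (-34.0, -9.5), (-28.7, 2.6), (24.8, -1.9), (31.8, 8.4), (42.3, -1.0), (44.8, 1.2), (50.8, -1.0), (53.5, 1.3)]
w1 20 [(-46.0, -2.1), (-33.7, -7.4), (-30.5, 9.0), (21.3, -7.4), (32.0, 7.5), (44.3, 1.8)]
w1 40 [(-44.7, -3.8), (-35.0, -1.9), (-31.7, 5.3), (27.5, -6.2), (32.0, 3.4), (42.5, 3.1)]
```

Run:
```python
from fit import *
S=np.array([.4972,-.1135]); go=manip.grasp_offset
manip.move_to((*S,.20),down(-64)); manip.set_gripper(.085,40)
print(manip.move_l((*S,.055-go),velocity=.12,stop_force=15), manip.sense()["eef_pos"])
f0=np.array(manip.sense()["contact_force"]); manip.set_gripper(0,40)
s=manip.sense();print(s["grip_width"],np.round(np.array(s["contact_force"])-f0,1))
manip.move_l((*S,.175-go),velocity=.12); s=manip.sense();print(s["grip_width"],np.round(np.array(s["contact_force"])-f0,1),s["time_s"])
P=np.array([.4835,-.3745])
manip.move_to((*P,.13),down(-96)); 
manip.move_l((*P,.055-.004-go+.004),velocity=.1)
print(manip.move_l((*P,.055-.004-go-.006),velocity=.03,stop_force=5), manip.sense()["eef_pos"])
manip.set_gripper(.085); manip.move_l((*P,.16),velocity=.15)
for i,p in enumerate([(.40,-.36,.33),(.43,-.33,.33)]):
    manip.move_to(p,down(-6)); c=wrist(f"p{i}")
    r=imaging.search_frame(c,"cassette"); print([(np.round(c["R"]@d["centre"]+c["e"],4).tolist(),round(d["p"],2)) for d in r[:1]])
    m=imaging.regions_of(c,"cassette")
    if m: cv2.imwrite(f"pics/p{i}_cassette.png",m[0]["mask"].astype(np.uint8)*255)
print(manip.sense()["time_s"])
parts=[a-[0,0,.004] for a in MOD["cassette"]]; obs=[]
import os
out=[]
for i in(0,1):
    c=load(f"p{i}"); m=cv2.imread(f"pics/p{i}_cassette.png",0)/255.; o=fit(parts,[(c,m,np.zeros((400,640),bool))],(*P,-.1)); print(o)
    im=c["img"].copy()
    for a in parts:
        cs,_=cv2.findContours((render(c,[a],(*P,np.radians(-6)))>.5).astype(np.uint8),0,1);cv2.drawContours(im,cs,-1,(0,0,255),1)
    u,v=proj(c,[[*P,.04]])[0].astype(int);u=np.clip(u,60,579);v=np.clip(v,60,339); out.append(cv2.resize(im[v-60:v+60,u-60:u+60],(400,400),interpolation=cv2.INTER_CUBIC))
cv2.imwrite("pics/pc.png",np.clip(np.hstack(out)*1.5,0,255).astype(np.uint8))
```

```text
False [ 0.49766936 -0.11361446  0.03689364]
0.059803410769311775 [-2.1  0.7  5.9]
0.05930042418371744 [ 0.1  0.7 -2.3] 28.6
True [ 0.48447575 -0.37521074  0.03258785]
[([0.4757, -0.3724, 0.0755], 0.87)]
[([0.4785, -0.3699, 0.0765], 0.92)]
34.4083
(array([ 0.48205303, -0.37530777, -0.07095499]), np.float64(0.12218059914728945))
(array([ 0.48205097, -0.3752286 , -0.046499  ]), np.float64(0.10763142066642607))
```

View pics/pc.png

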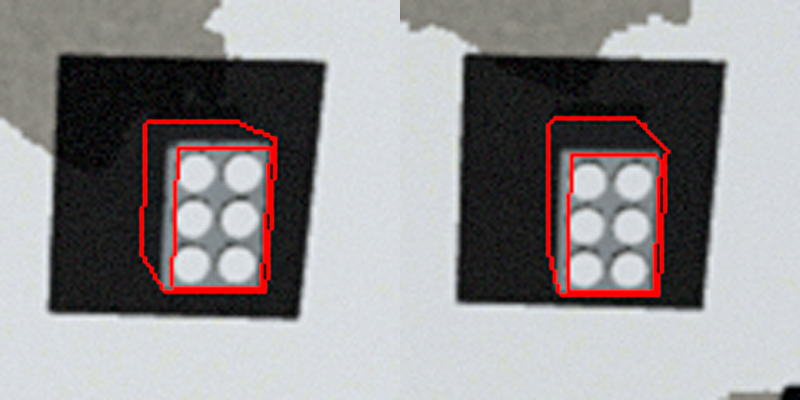

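Run:
```python
from fit import *
go=manip.grasp_offset; h=.053; C=np.array([.4822,-.3752]); T=np.array([.5092,.1671]); R=down(-6)
manip.move_to((*C,.14),R); manip.set_gripper(.075,40)
print(manip.move_l((*C,.004+h-go),velocity=.12,stop_force=15))
f0=np.array(manip.sense()["contact_force"]); manip.set_gripper(0,40)
s=manip.sense();print(s["grip_width"],np.round(s["eef_pos"],4),np.round(np.array(s["contact_force"])-f0,1))
manip.move_l((*C,.30+h-go),velocity=.2)
manip.move_to((*T,.27+h-go),R)
c=wrist("t0"); print(manip.sense()["grip_width"],np.round(manip.sense()["eef_pos"],4))
b=manip.move_l((*T,.215+h-go),velocity=.05,stop_force=6); s=manip.sense(); print(b,np.round(s["eef_pos"],4),np.round(s["contact_force"],1),s["time_s"])
c=wrist("t1")
a=[cv2.resize(load(k)["img"],(400,250)) for k in("t0","t1")]
cv2.imwrite("pics/t.png",np.clip(np.hstack(a)*1.5,0,255).astype(np.uint8))
```

```text
False
0.039699862618400694 [ 0.4826 -0.3755  0.039 ] [-0.9  0.2  5.5]
0.03941481672267465 [0.5096 0.1663 0.3044]
False [0.5095 0.1672 0.2497] [-0.7 -0.1 -3.2] 41.8083
```

View pics/t.png

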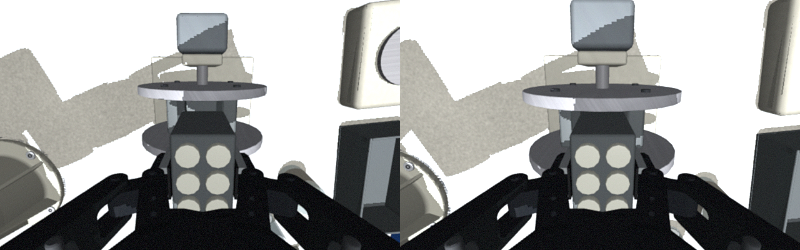

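Run:
```python
from fit import *
go=manip.grasp_offset; h=.053; T=np.array([.5092,.1671])
f0=np.array(manip.sense()["contact_force"])
def low(zb,v,sf):
    b=manip.move_l((*T,zb+h-go),velocity=v,stop_force=sf); s=manip.sense(); z=s["eef_pos"][2]-h+go; print(b,"bottom z",round(z,4),np.round(np.array(s["contact_force"])-f0,1),s["time_s"]); return b
if not low(.160,.05,6): low(.149,.02,6)
```

```text
False bottom z 0.1603 [-0.5 -0.2 -0.6] 43.1083
True bottom z 0.1542 [1.2 0.4 3.2] 43.4917
```

Run:
```python
from fit import *
go=manip.grasp_offset; h=.053; T=np.array([.5092,.1671])
print(manip.move_l((*T,.1515+h-go),velocity=.02,stop_force=6),manip.sense()["eef_pos"][2]-h+go, np.round(manip.sense()["contact_force"],1))
manip.set_gripper(.062); print(manip.sense()["grip_width"],np.round(manip.sense()["contact_force"],1))
p=manip.sense()["eef_pos"]; print(manip.move_l((p[0],p[1],.33),velocity=.12,stop_force=15))
manip.move_to((.42,.16,.46),down(80)); 
P=[]
for i,p in enumerate([(.45,.18,.46),(.39,.15,.48)]):
    manip.move_to(p,down(80)); c=wrist(f"e{i}")
    r=imaging.search_frame(c,"cassette"); print([(np.round(c["R"]@d["centre"]+c["e"],4).tolist(),round(d["p"],2)) for d in r[:1]])
    m=imaging.regions_of(c,"cassette")
    if m: cv2.imwrite(f"pics/e{i}_cassette.png",m[0]["mask"].astype(np.uint8)*255)
c=imaging.camera("scene");cv2.imwrite("pics/sc.png",c["img"][:,:,::-1]); print(manip.sense()["time_s"])
out=[]
for n in("e0","e1"):
    c=load(n);u,v=proj(c,[[.5095,.167,.2]])[0].astype(int);u=np.clip(u,75,564);v=np.clip(v,75,324); im=c["img"].copy()
    out.append(cv2.resize(im[v-75:v+75,u-75:u+75],(400,400),interpolation=cv2.INTER_CUBIC))
cv2.imwrite("pics/ec.png",np.clip(np.hstack(out)*1.5,0,255).astype(np.uint8))
```

```text
True 0.15366491852512246 [-1.  -0.2  4.9]
0.061984052796734385 [ 0.6  0.4 -0.1]
False
[([0.501, 0.1655, 0.2232], 0.59)]
[([0.499, 0.1644, 0.2258], 0.78)]
47.7
```

View pics/ec.png

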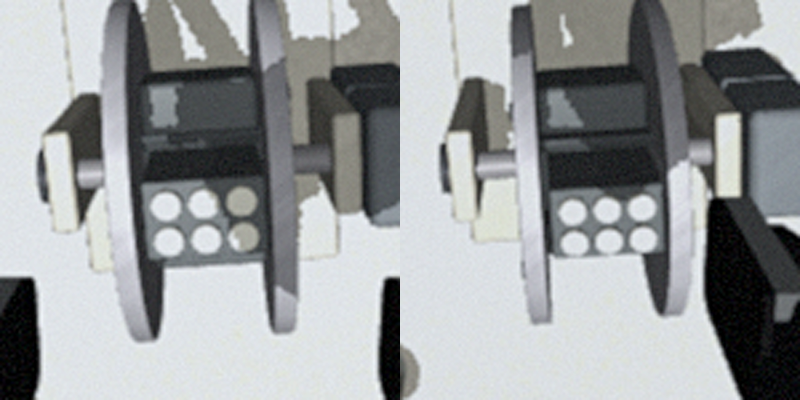

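Run:
```python
from ang import *
A=dict(e0=[(165,206),(203,205),(241,202),(168,241),(207,240),(245,238)],e1=[(173,211),(207,209),(243,207),(176,243),(208,242),(244,239)])
L={}
for n,p in A.items():
    c=load(n);u,v=proj(c,[[.5095,.167,.2]])[0].astype(int);u=np.clip(u,75,564);v=np.clip(v,75,324)
    L[n]=[(c,u-75+(a+.5)*150/400-.5,v-75+(b+.5)*150/400-.5) for a,b in p]
X=np.array([tri([L["e0"][i],L["e1"][i]]) for i in range(6)]); rot=(X-O)@Rw
print((rot*1e3).round(1)); print((rot.mean(0)*1e3).round(1),X.mean(0).round(4))
for n in L:  # assume z=.228
    r=np.array([ray(*L[n][i],.228) for i in range(6)]); q=(r-O)@Rw; print(n,(q.mean(0)*1e3).round(1)); d=(q[2]+q[5]-q[0]-q[3]); print("yaw of long axis vs rot",np.degrees(np.arctan2(-d[0],d[1])).round(1))
# wheel: far/near flank of cradle and side block edges, compare with before
for k in("w6","e0","w7","e1"):
    print(k,[a for a in prof(k,0) if a[0]<-20 or a[0]>20],np.round(load(k)["e"],3))
```

```text
[[ -9.3 -18.   97.6]
 [ -7.3  -0.   92.8]
 [ -9.1  18.4  97.1]
 [  6.6 -17.5 102.5]
 [ 11.    0.3  93.3]
 [ 11.   19.2  92.8]]
[ 0.5  0.4 96. ] [0.5111 0.1681 0.226 ]
e0 [-0.   0.2 98. ]
yaw of long axis vs rot -0.7
e1 [-0.6  0.3 98. ]
yaw of long axis vs rot 0.1
w6 [(-74.0, 2.1), (-70.5, -8.2), (-65.0, -10.6), (-60.0, 3.7), (-34.0, -1.8), (-26.5, 9.0), (21.0, 5.5), (33.5, 4.4), (41.5, -1.3), (45.5, 10.0)] [0.385 0.192 0.602]
e0 [(-77.5, 2.2), (-71.0, -7.1), (-65.5, -10.3), (-58.5, 3.4), (-33.0, -2.3), (-26.5, 1.2), (-22.5, -3.5), (22.5, 7.7), (37.5, -8.1), (45.5, 10.1)] [0.385 0.193 0.602]
w7 [(-71.5, -9.4), (-62.0, 3.2), (-36.0, -3.1), (-32.5, 1.4), (-25.5, 5.5), (21.5, 5.2), (35.0, 3.5), (44.0, 8.9)] [0.325 0.162 0.622]
e1 [(-72.0, -9.8), (-60.5, 3.0), (-34.0, -3.8), (-30.0, 2.2), (-21.0, -1.7), (24.5, -6.2), (29.5, 6.4), (42.5, -2.7), (46.5, 5.2)] [0.323 0.162 0.624]
```

Run:
```python
from h import *
print(np.round(manip.sense()["contact_force"],1)); manip.job_done()
```

```text
[-0.6 -0.5 -0.4]
the job is handed in; nothing more can be done
```

The job is handed in at about 48 s of the 72 s allowed, and my last checks put the cassette fully seated in the open cradle at the top of the wheel. No verdict came back.

**What I did**
- I turned the wheel by pinching the rim of the disc on the side away from the motor box, in two strokes of 88° each.
- I lifted the cassette out of the stand by its ends and set it upright on the pad.
- I took it again by its broad sides and lowered it between the discs. It stopped on light contact (stop set at 6 N) with its underside at about 153.7 mm, against 153 mm expected for the floor.
- I released it, lifted clear and moved away.

**Last checks, from two wrist views**
- **Height:** the tops of the caps triangulated to 226 mm, against 228 mm expected, so the cassette is home.
- **Position:** the middle of the caps is within about 0.6 mm of the measured axle.
- **Direction:** the long side is within 1° of the axle.
- **Contact:** the force on the tool was near zero, so nothing was being touched.

**Less certain**
- **Wheel angle:** I estimate it at 1–3° off vertical, against a limit of 5.7°. The edge measurements of the cradle disagreed by 1–3 mm and a few degrees, depending on which edges I used. The wheel also seems to have turned about 1° while the cassette went in.
- **Bystanders:** I took a last scene picture but did not compare it with the start. No motion came near them.

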